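# Square up a freshly glued frame in the corner fence

## Robot

A 6-joint arm with a two-finger parallel gripper is mounted at the origin on the work surface. World frame = base frame: x ahead of the robot, y to its left, z up, the work surface at z = 0. Lengths are in m, angles in rad, forces in N, time in s.
With the tool pointing down it reaches from about 0.375 to 0.975 m from the base axis. Payload 3.8 kg.
Tool frame: the origin (TCP) lies between the finger pads; the fingertips stand bot.nose_length ahead of it and the grasp point (between the pads) lies 5 mm behind it (bot.nose_length is the distance from the TCP to the fingertips, in m); z points along the fingers, y is the direction in which the jaws open and shut (so a half turn about z gives the same grasp; the last joint's range is limited). The gripper opens to 85 mm and grips with 20 to 120 N. Pads are 22 mm wide; open, the fingers measure 114 mm over their backs; the gripper's body (76 mm by 85 mm) begins 54 mm behind the grasp point. The pads swing forward as they close: fully open they stand 13 mm farther back than shut.
Start: joints at [1.107, 0.264, 1.604, -0, 1.274, -0.037], TCP at [0.279, 0.614, 0.245] pointing down, gripper open.
Joint ranges: [-2.63, 2.63], [-0.94, 2.18], [0.31, 2.57], [-1.31, 4.45], [0, 2.66], [-2.55, 2.55]. Speed limits (rad/s): [2.57, 2.57, 3.14, 3.14, 3.14, 3.14].

## Interface

Orientations are given as a rotation vector (axis times angle).
In Python, from workcell import bot gives the robot as it stands.
- The arm moves only by the tool carry_out, never from a script. Its argument "series" is a list of rows, each an object with "delta_pos": the shift along the tool's x, y, z as a fraction of full scale, a list of three; "rot": the turn, a rotation vector about the tool's x, y, z as a fraction of full scale, a list of three; "hand": the gripper command: -1 is fully open, 1 is shut, values between are in proportion. In form: [{"delta_pos": [x, y, z], "rot": [rx, ry, rz], "hand": hand}, ...]. A call has 1 to 20 rows; each row is the pose to reach, as a shift and turn from the pose measured when the call began, along the tool's axes at that moment; what a row does not reach only later rows make up. Full scale, the value 1, is 0.25 m for a shift and 45 degrees for a turn. A row lasts 1/8 s, in which the tool goes at most 62.5 mm and 10.7 degrees, less where a joint would pass 70% of its speed; a pose out of reach is approached as far as the arm can. A call with a number of a shift or a turn outside -1 to 1 is refused whole. A call with a gripper value outside its range is refused whole. The fingers move at their own pace and stop on an object; "squeeze" is the grip in N (left out, the last holds). Time passes only in rows, so rows that repeat a pose let the fingers close. It gives the time, the measured TCP pose, the force and the opening at its end, in the units of the state.
- bot.read_state(): the state, without advancing time (a new reading comes with each control period).
- bot.read_camera(name): name is "scene" or "top" or "wrist"; returns the picture (400x640x3 uint8, red, green, blue); there is no depth.
- bot.camera_info(name): a dict with "fx", "fy", "cx", "cy" (pixels), "distortion" ([k1, k2, p1, p2, k3] as OpenCV has them; the pictures are not rectified), "origin" and "attitude" of the camera in the world. Camera axes: x right, y down, z forward; pixel columns grow to the right and rows downward; lengths in m; the calibration is good to about 2 mm. A picture is of the moment at which its call begins: read the wrist's pose just before it. camera_info takes no time and is no camera call; for the wrist camera it gives the pose at the moment of the call.
- bot.finish_job(): hands the job in, once; it reports no verdict.
The state is a dict: "time": time; "q": joint angles; "joint_vel": joint speeds; "joint_torque": joint torques, N m; "tool_pos": TCP position; "tcp_rot": TCP orientation; "wrist_force": force on the tool from outside, world axes, zero at the start; "torque": the same for the moment, N m; "width": opening from 0.0 (shut) to 1.0 (fully open).
Only numpy, scipy, OpenCV 4.12 (cv2) and the standard library are available. Lean on these libraries where they do the work, as an engineer would, in place of code of your own. Each camera call takes 0.05 s, during which the arm holds its last target. There are 200 camera calls.

## Task

The beads on the small wooden picture frame are freshly glued, so do not lift or tip it: push it along the cutting mat with the fingertips into the inside corner of the aluminium L-shaped fence, one long side flush against the long rail and one short side flush against the short stop, and leave it there. Leave the glue bottles, bead jar, bead pot, tape roll and lilac bead case where they are.

Things in the scene. Friction and masses are not known exactly. Their poses are not given: they have to be found in the camera images.
- fence: fixed L fence of aluminium bar, 16 mm wide, 14 mm high, on a green mat (1 mm). Origin: its inside corner at table height; z up. The frame's place is on the -x, -y side. The long rail's inner face is the plane x = 0; it runs 280 mm from the corner towards -y. The short stop's inner face is the plane y = 0; it runs 110 mm towards -x. Yaw within 0.25 rad of the world axes.
- frame: loose wooden picture frame lying flat: 90 mm along its x, 130 mm along its y, 22 mm high (beads on the rim reach 28), 0.2 to 0.4 kg, closed panel inside the rim. Origin: centre of its underside, z up. Turned up to 0.35 rad from the fence's axes at the start; in place its axes lie along the fence's, its centre 45 mm from the long rail's inner face, 65 mm from the short stop's.
- frame_mid (a point): the centre of the frame, 11 mm above its underside; axes as the frame's
- glue: white glue bottle with a pointed nozzle, 36 mm diameter, 118 mm high, beyond the long rail or beyond the short stop, standing loose on the table; it stays where it is. Origin: centre of its underside, z up.
- glue_b: a second, equal glue bottle, 36 mm diameter, 118 mm high, beyond the long rail or beyond the short stop, standing loose on the table; it stays where it is. Origin: centre of its underside, z up.
- jar: bead jar with a steel lid, 62 mm diameter, 70 mm high, beyond the long rail or beyond the short stop, standing loose on the table; it stays where it is. Origin: centre of its underside, z up.
- tape: grey tape roll lying flat, 60 mm diameter, 20 mm high, on the mat past the open end of the frame's lane, standing loose on the table; it stays where it is. Origin: centre of its underside, z up.
- pot: small open white bead pot, 48 mm diameter, 32 mm high, on the mat near the free end of the short stop, standing loose on the table; it stays where it is. Origin: centre of its underside, z up.
- organiser: closed lilac bead case, 136 x 186 mm, 30 mm high, at the open (-y) side of the mat, standing loose on the table; it stays where it is. Origin: centre of its underside, z up.
There are look-alikes about, which are no part of the job. Of the things that look like the frame, take the one that is farthest to the robot's left at the start.

How it is judged:
At the end, for the whole second after the job is handed in: The frame lies flat and at rest in the corner: its centre within 3.5 mm of where both sides touch (45 mm from the long rail, 65 mm from the short stop), its sides parallel to the fence within 0.035 rad; every bystander within 15 mm of where it stood (x of frame_mid in the frame of fence between -0.0485 and -0.042 m and y of frame_mid in the frame of fence between -0.0685 and -0.062 m and angle between the x axis of frame_mid and the x axis of fence, either way round below 0.035 rad and height (world z) of frame_mid below 0.014 m and angle between frame_mid's own z axis and vertical below 0.05 rad and linear speed of frame below 0.01 m/s and distance of each of glue, glue_b, jar, tape, pot, organiser from where it was at the start of the episode below 0.015 m).
It fails at once if the frame is lifted (10 mm) or tipped (0.15 rad) (height (world z) of frame_mid above 0.021 m or angle between frame_mid's own z axis and vertical above 0.15 rad).
It fails at once if a bystander is moved more than 15 mm (distance of any of glue, glue_b, jar, tape, pot, organiser from where it was at the start of the episode above 0.015 m).
It also fails if it takes over 58 s, if anything falls off the work surface, if the arm or the gripper's body presses on something with over 40 N, if the wrist force passes 120 N, or if a joint passes its speed limit or range.

## Working session

There is one attempt and no reset: what is moved stays moved. The work goes in short steps, Python scripts to look and compute and a tool call to move; the robot and the scene stay as the last step left them, time stands still between calls to the robot, and variables do not carry over. Pictures are saved under pics/ and viewed, and the job is handed in when it is done.

Besides the shell and the picture viewer there is one more tool, called as a command line: name --argument value ..., lists and objects as JSON in quotes. carry_out: Moves the arm, as the interface text tells. Its arguments: {"type":"object","properties":{"series":{"type":"array","items":{"type":"object","properties":{"delta_pos":{"type":"array","items":{"type":"number","minimum":-1,"maximum":1}},"rot":{"type":"array","items":{"type":"number","minimum":-1,"maximum":1}},"hand":{"type":"number"}}}},"squeeze":{"type":"number"}},"required":["series"]}

```bash
mkdir -p pics; ls; cat > h.py <<'E'
import numpy as np, cv2
from scipy.spatial.transform import Rotation as R
from workcell import bot
def snap(name,fn):
    i=bot.camera_info(name); im=bot.read_camera(name)
    cv2.imwrite('pics/'+fn,im[:,:,::-1]); return im,i
def att(i):
    a=np.array(i['attitude'],float)
    return a if a.shape==(3,3) else R.from_rotvec(a).as_matrix()
def cast(i,px,z):
    K=np.array([[i['fx'],0,i['cx']],[0,i['fy'],i['cy']],[0,0,1.]])
    p=cv2.undistortPoints(np.array(px,float).reshape(-1,1,2),K,np.array(i['distortion'],float)).reshape(-1,2)
    d=np.c_[p,np.ones(len(p))]@att(i).T; o=np.array(i['origin'])
    return o+d*((z-o[2])/d[:,2])[:,None]
def proj(i,P):
    K=np.array([[i['fx'],0,i['cx']],[0,i['fy'],i['cy']],[0,0,1.]])
    A=att(i).T; return cv2.projectPoints(np.array(P,float).reshape(-1,1,3),cv2.Rodrigues(A)[0],-A@np.array(i['origin']),K,np.array(i['distortion'],float))[0].reshape(-1,2)
E
python3 - <<'E'
from h import *
for n in ('scene','top','wrist'):
    im,i=snap(n,n+'0.png'); print(n,i)
print(bot.read_state(),bot.nose_length)
E
```

```text
pics
scene {'fx': 427.1018255415732, 'fy': 427.1018255415732, 'cx': 322.9643026302528, 'cy': 197.97832054832887, 'distortion': array([-0.08104535,  0.        ,  0.        ,  0.        ,  0.        ]), 'origin': array([1.38007563, 0.08730995, 0.80379767]), 'attitude': array([-1.58241172, -1.89527478,  0.83130944])}
top {'fx': 518.7644658185504, 'fy': 518.7644658185504, 'cx': 319.7470538353802, 'cy': 197.66593471205076, 'distortion': array([-0.0693702,  0.       ,  0.       ,  0.       ,  0.       ]), 'origin': array([ 0.36214437, -0.05324217,  1.27177663]), 'attitude': array([-2.12485367,  2.15228643, -0.17118043])}
wrist {'fx': 281.95177086179154, 'fy': 281.95177086179154, 'cx': 315.60061707946386, 'cy': 202.85740257507706, 'distortion': array([-0.0309072,  0.       ,  0.       ,  0.       ,  0.       ]), 'origin': array([0.21223695, 0.64538255, 0.3731718 ]), 'attitude': array([2.42573664, 1.56037933, 0.22942273])}
{'time': 0.15, 'q': array([ 1.10707053e+00,  2.64592732e-01,  1.60505063e+00, -8.20779402e-06,
        1.27366449e+00, -3.69137443e-02]), 'joint_vel': array([ 0.00022332, -0.00067725, -0.0035574 ,  0.0008847 , -0.00108435,
       -0.00067344]), 'joint_torque': array([-2.65573863e-04, -5.15908206e+01, -3.67959774e+01, -4.76759658e-05,
        7.93414190e-03, -2.61656476e-05]), 'tool_pos': array([0.27920815, 0.6139707 , 0.2442447 ]), 'tcp_rot': array([-6.65265236e-01, -3.06991825e+00,  2.61296858e-03]), 'wrist_force': array([-0.64730121,  0.29891719,  0.02316363]), 'torque': array([ 0.06794428, -0.03051   ,  0.02550361]), 'width': 0.9990836069279743} 0.014
```

View pics/scene0.png

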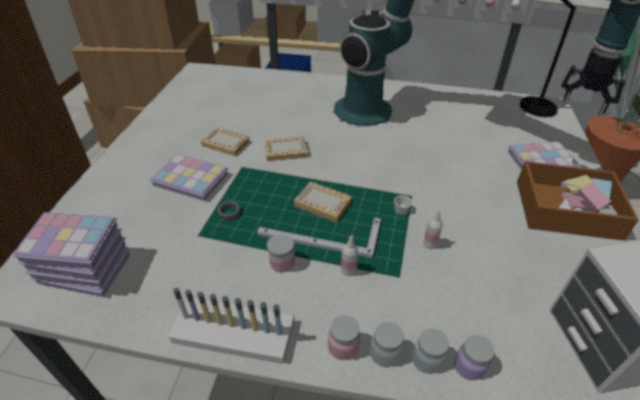

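View pics/top0.png

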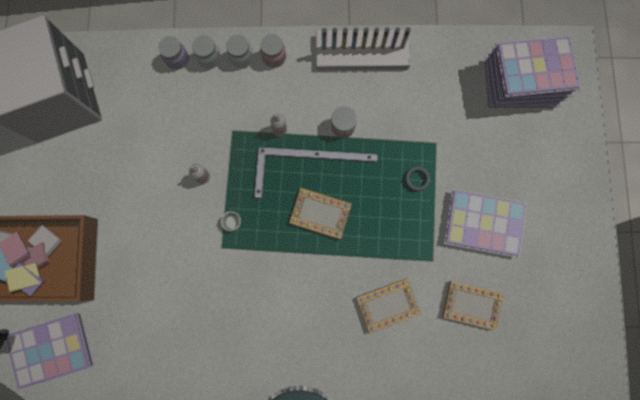

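View pics/wrist0.png

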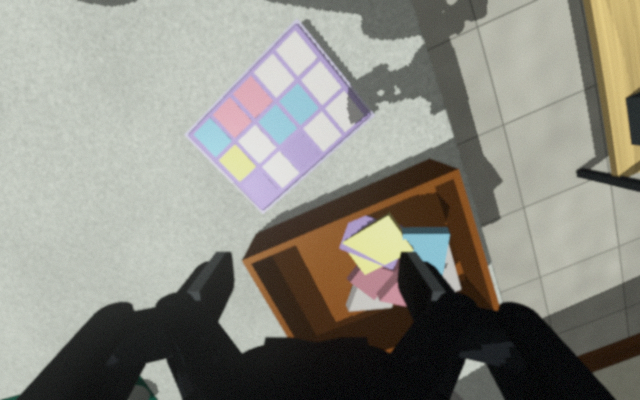

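Candidates in the top view: three frames at (320,213), (388,305) and (473,306). Image left is world +y, the robot's left, so the one on the mat at (320,213) is meant. I'll confirm it in an enlarged crop and measure.

```bash
python3 - <<'E'
from h import *
im=cv2.imread('pics/top0.png'); i=bot.camera_info('top')
for n,p in dict(frame=(320,213),f2=(388,305),f3=(473,306),corner=(265,155),tape=(417,179),pot=(231,222),glue=(279,126),glueb=(198,173),jar=(344,122)).items(): print(n,cast(i,[p],.02)[0].round(3))
c=im[110:260,190:460]; cv2.imwrite('pics/crop.png',cv2.resize(c,None,fx=2.96,fy=2.96,interpolation=cv2.INTER_CUBIC))
hsv=cv2.cvtColor(im,cv2.COLOR_BGR2HSV)
m=((hsv[...,0]<30)&(hsv[...,1]>60)&(hsv[...,2]>90)).astype(np.uint8)
m[:180]=0;m[245:]=0;m[:,:280]=0;m[:,360:]=0
cs=cv2.findContours(m,0,1)[0]; h=cv2.convexHull(np.vstack([c for c in cs if len(c)>3]))
b=cv2.boxPoints(cv2.minAreaRect(h)); print(b)
w=cast(i,b,.023); print(w.round(4),w.mean(0))
r=cv2.minAreaRect(w[:,:2].astype(np.float32)); print(r)
f=((hsv[...,1]<70)&(hsv[...,2]>110)).astype(np.uint8)
f[:135]=0;f[205:]=0;f[:,:240]=0;f[:,390:]=0
n,l,s,_=cv2.connectedComponentsWithStats(f)
k=1+s[1:,4].argmax();print(s[k]);fm=(l==k)
cv2.imwrite('pics/fm.png',np.hstack([(fm*255).astype(np.uint8)[110:260,190:460],m[110:260,190:460]*255]))
# inner edges: long rail lower edge, stop right edge
P=[(x,np.nonzero(fm[:,x])[0].max()+.5) for x in range(275,370)]
Q=[(np.nonzero(fm[y])[0].max()+.5,y) for y in range(165,193)]
wp=cast(i,P,.015);wq=cast(i,Q,.015)
a=np.polyfit(wp[:,1],wp[:,0],1);bq=np.polyfit(wq[:,0],wq[:,1],1)
y=(bq[0]*a[1]+bq[1])/(1-bq[0]*a[0]);print('corner',a[0]*y+a[1],y,'yaw long',-np.arctan(a[0]),'stop',np.arctan(bq[0]), 'len', wp[0],wp[-1],wq[0],wq[-1])
E
```

```text
frame [ 0.525 -0.055  0.02 ]
f2 [ 0.303 -0.214  0.02 ]
f3 [ 0.297 -0.417  0.02 ]
corner [0.672 0.079 0.02 ]
tape [ 0.607 -0.295  0.02 ]
pot [0.506 0.161 0.02 ]
glue [0.746 0.045 0.02 ]
glueb [0.629 0.245 0.02 ]
jar [ 0.755 -0.118  0.02 ]
[[288.82114 222.73297]
 [300.15616 186.83878]
 [351.55667 203.07053]
 [340.22165 238.96472]]
[[ 0.5023  0.0206  0.023 ]
 [ 0.5902 -0.0075  0.023 ]
 [ 0.5485 -0.1323  0.023 ]
 [ 0.4614 -0.1031  0.023 ]] [ 0.52561016 -0.05558393  0.023     ]
((0.5255969762802124, -0.055267855525016785), (0.13165314495563507, 0.0922817662358284), 71.50287628173828)
[255 148 122  43 899]Traceback (most recent call last):
  File "<stdin>", line 19, in <module>
    return umr_maximum(a, axis, None, out, keepdims, initial, where)
ValueError: zero-size array to reduction operation maximum which has no identity
```

View pics/crop.png

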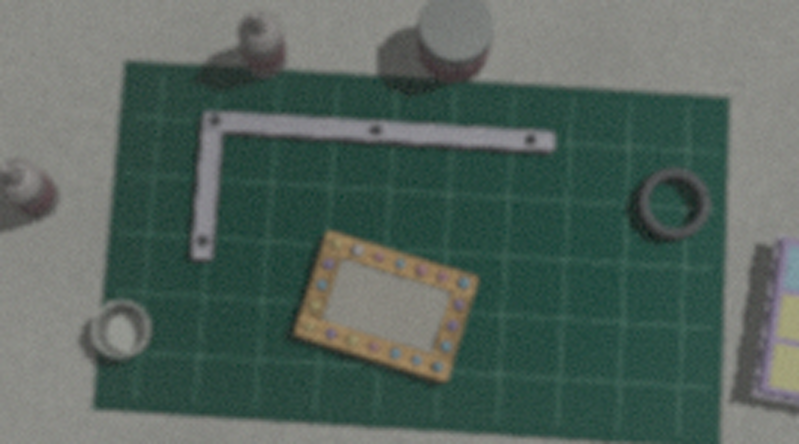

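View pics/fm.png

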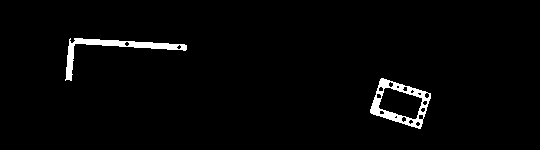

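The enlarged crop shows the mat frame (top-view (320,213)) with an orange rim, beads and a closed panel. It is leftmost, so it is the target. The fence corner is at about (264,154), with the pot near the stop's end. I'll fit the fence next.

```bash
python3 - <<'E'
from h import *
im=cv2.imread('pics/top0.png'); i=bot.camera_info('top')
hsv=cv2.cvtColor(im,cv2.COLOR_BGR2HSV)
f=((hsv[...,1]<70)&(hsv[...,2]>110)).astype(np.uint8)
f[:135]=0;f[205:]=0;f[:,:240]=0;f[:,390:]=0
n,l,s,_=cv2.connectedComponentsWithStats(f)
k=1+s[1:,4].argmax();fm=(l==k)
P=[(x,np.nonzero(fm[:,x])[0].max()+.5) for x in range(275,370)]
Q=[(np.nonzero(fm[y])[0].max()+.5,y) for y in range(165,188)]
wp=cast(i,P,.015);wq=cast(i,Q,.015)
a=np.polyfit(wp[:,1],wp[:,0],1);bq=np.polyfit(wq[:,0],wq[:,1],1)
y=(bq[0]*a[1]+bq[1])/(1-bq[0]*a[0]);c=np.array([a[0]*y+a[1],y]);print('corner',c,'yaw long',-np.arctan(a[0]),'stop',np.arctan(bq[0]))
t=-np.arctan(a[0]); M=np.array([[np.cos(t),-np.sin(t)],[np.sin(t),np.cos(t)]])
for n,p in dict(frame=(.5255,-.0553),tape=(.607,-.295),pot=(.506,.161)).items(): print(n,(np.array(p)-c)@M)
print('frame rel yaw', np.arctan2(-.0417,.1248)*0+ (np.arctan2(.0417,.1248)*-1)-t)
print('goal',c+M@[-.045,-.065])
print(R.from_rotvec(bot.read_state()['tcp_rot']).as_matrix().round(3))
E
```

```text
corner [0.67753741 0.08095712] yaw long -0.07550937601347751 stop -0.0876398101270667
frame [-0.14132526 -0.1473382 ]
tape [-0.04197509 -0.38020701]
pot [-0.17708686  0.06687442]
frame rel yaw -0.24696215879176536
goal [0.62776219 0.01953703]
[[-0.91   0.414 -0.001]
 [ 0.414  0.91  -0.002]
 [ 0.    -0.002 -1.   ]]
```

```bash
cat >> h.py <<'E'
C=np.array([.6775,.081]); T=-.08
M=np.array([[np.cos(T),-np.sin(T)],[np.sin(T),np.cos(T)]])
def goal(fx,fy,z,ydir):
    """fence-frame TCP target, tool y direction (rad, fence frame)-> delta fractions, rot fractions"""
    s=bot.read_state(); A=R.from_rotvec(s['tcp_rot']).as_matrix()
    w=np.r_[C+M@[fx,fy],z]; a=ydir+T
    y=np.array([np.cos(a),np.sin(a),0]); zt=np.array([0,0,-1.]); B=np.c_[np.cross(y,zt),y,zt]
    d=A.T@(w-s['tool_pos'])/.25; r=R.from_matrix(A.T@B).as_rotvec()/(np.pi/4)
    print('world',w.round(4),'delta',d.round(4),'rot',r.round(4))
def where():
    s=bot.read_state(); print('t',s['time'],'fence xy',((s['tool_pos'][:2]-C)@M).round(4),'z',s['tool_pos'][2].round(4),'F',s['wrist_force'].round(1))
E
python3 - <<'E'
from h import *
where(); goal(-.225,-.155,.245,np.pi/2); goal(-.225,-.155,.12,np.pi/2)
E
```

```text
t 0.15 fence xy [-0.4396  0.4994] z 0.2442 F [-0.6  0.3  0. ]
world [ 0.4408 -0.0555  0.245 ] delta [-1.6971e+00 -2.1701e+00  6.0000e-04] rot [-2.100e-03 -4.000e-04 -4.416e-01]
world [ 0.4408 -0.0555  0.12  ] delta [-1.6971 -2.1693  0.5006] rot [-2.100e-03 -4.000e-04 -4.416e-01]
```

carry_out --series '[{"delta_pos": [-0.15,-0.19,0],"rot": [0,0,0],"hand": -1},{"delta_pos": [-0.3,-0.39,0],"rot": [0,0,0],"hand": -1},{"delta_pos": [-0.45,-0.58,0],"rot": [0,0,0],"hand": -1},{"delta_pos": [-0.6,-0.77,0],"rot": [0,0,0],"hand": -1},{"delta_pos": [-0.75,-0.97,0],"rot": [0,0,0],"hand": -1},{"delta_pos": [-0.75,-0.97,0],"rot": [0,0,0],"hand": -1}]'

```text
time: 0.9
tool_pos: [0.3498, 0.312, 0.2442]
tcp_rot: [-0.673, -3.068, 0.005]
wrist_force: [0.4, 0.9, -0.6]
width: 1.001
```

carry_out --series '[{"delta_pos": [-0.15,-0.19,0],"rot": [0,0,-0.1],"hand": -1},{"delta_pos": [-0.3,-0.39,0],"rot": [0,0,-0.2],"hand": -1},{"delta_pos": [-0.45,-0.58,0],"rot": [0,0,-0.3],"hand": -1},{"delta_pos": [-0.6,-0.77,0],"rot": [0,0,-0.44],"hand": -1},{"delta_pos": [-0.75,-0.97,0],"rot": [0,0,-0.44],"hand": -1},{"delta_pos": [-0.75,-0.97,0],"rot": [0,0,-0.44],"hand": -1}]'

```text
time: 1.65
tool_pos: [0.4196, 0.0101, 0.2452]
tcp_rot: [-0.147, -3.138, 0.006]
wrist_force: [-0.6, 0.6, 0.6]
width: 0.997
```

```bash
python3 - <<'E'
from h import *
where(); goal(-.225,-.155,.245,np.pi/2); goal(-.225,-.155,.06,np.pi/2)
E
```

```text
t 1.65 fence xy [-0.2514 -0.0913] z 0.2452 F [-0.6  0.6  0.6]
world [ 0.4408 -0.0555  0.245 ] delta [-0.1091 -0.2534  0.0018] rot [-0.0045 -0.0001 -0.0172]
world [ 0.4408 -0.0555  0.06  ] delta [-0.1091 -0.2508  0.7418] rot [-0.0045 -0.0001 -0.0172]
```

carry_out --series '[{"delta_pos": [-0.04,-0.13,0.1],"rot": [0,0,-0.017],"hand": -1},{"delta_pos": [-0.08,-0.25,0.25],"rot": [-0.004,0,-0.017],"hand": -1},{"delta_pos": [-0.08,-0.25,0.5],"rot": [-0.004,0,-0.017],"hand": -1},{"delta_pos": [-0.08,-0.25,0.72],"rot": [-0.004,0,-0.017],"hand": -1},{"delta_pos": [-0.08,-0.25,0.74],"rot": [-0.004,0,-0.017],"hand": -1}]'

```text
time: 2.28
tool_pos: [0.4295, -0.0523, 0.0564]
tcp_rot: [-0.123, -3.129, -0.003]
wrist_force: [0.1, 0.4, 0.4]
width: 0.998
```

```bash
python3 - <<'E'
from h import *
where(); goal(-.232,-.155,.02,np.pi/2)
snap('wrist','w1.png'); snap('scene','s1.png')
E
```

```text
t 2.275 fence xy [-0.2366 -0.1526] z 0.0564 F [0.1 0.4 0.4]
world [ 0.4339 -0.055   0.02  ] delta [-0.0198 -0.0096  0.1454] rot [ 0.0016 -0.0133  0.0018]
```

View pics/w1.png

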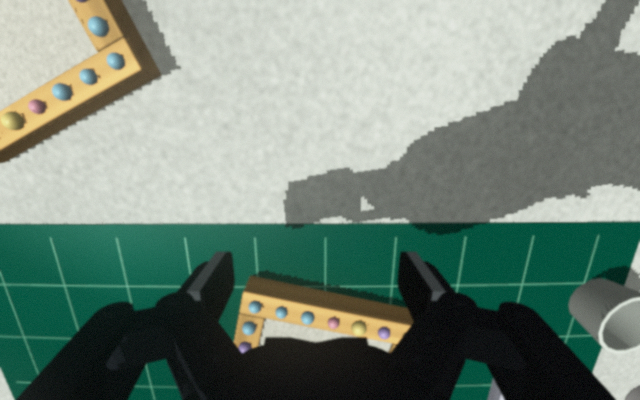

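View pics/s1.png

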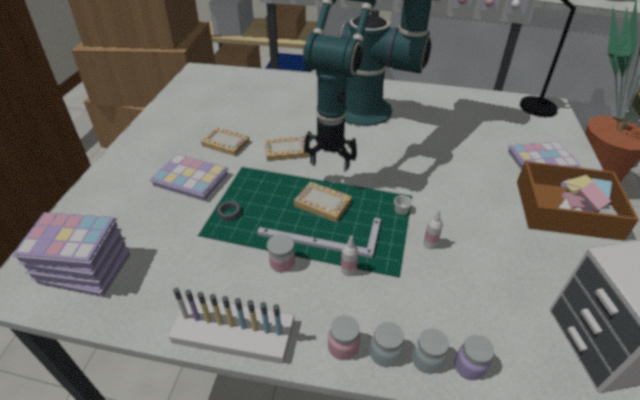

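Wrist view: the frame's near side lies at rows 275–320 between the fingertips at (215,258) and (410,258). The gripper is on the free mat strip, so I'm descending.

carry_out --series '[{"delta_pos": [-0.005,-0.01,0.08],"rot": [0,-0.013,0],"hand": -1},{"delta_pos": [0,-0.01,0.14],"rot": [0,-0.013,0],"hand": -1},{"delta_pos": [0,-0.01,0.145],"rot": [0,-0.013,0],"hand": -1},{"delta_pos": [0,-0.01,0.145],"rot": [0,-0.013,0],"hand": -1}]'

```text
time: 2.88
tool_pos: [0.4343, -0.0558, 0.0252]
tcp_rot: [0.123, 3.129, -0.001]
wrist_force: [-0.1, 0.1, 0.3]
width: 1.002
```

```bash
python3 - <<'E'
from h import *
where(); goal(-.232,-.155,.008,np.pi/2)
im,i=snap('scene','s2.png')
cv2.imwrite('pics/s2c.png',cv2.resize(im[100:260,220:440,::-1],None,fx=3.5,fy=3.5,interpolation=cv2.INTER_CUBIC))
E
```

```text
t 2.875 fence xy [-0.2314 -0.1558] z 0.0252 F [-0.1  0.1  0.3]
world [ 0.4339 -0.055   0.008 ] delta [0.0029 0.0034 0.0687] rot [0.     0.0129 0.002 ]
```

View pics/s2c.png

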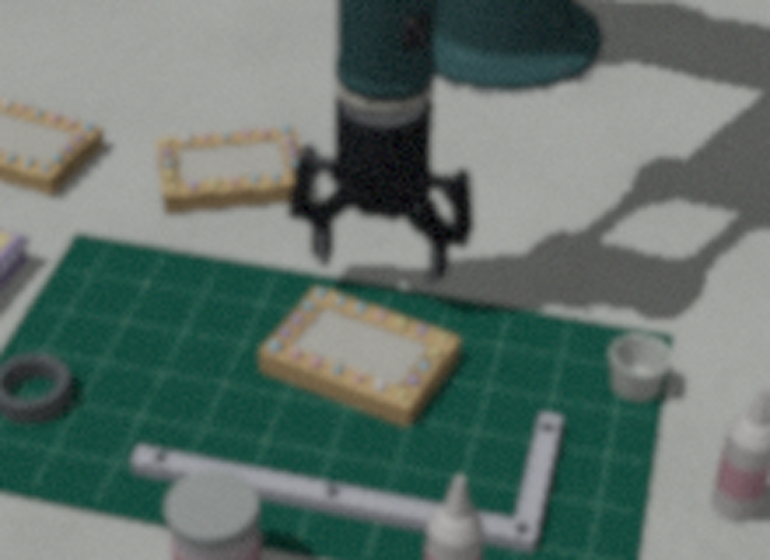

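carry_out --series '[{"delta_pos": [0,0,0.04],"rot": [0,0.007,0],"hand": -1},{"delta_pos": [0,0,0.05],"rot": [0,0.007,0],"hand": -1},{"delta_pos": [0,0,0.055],"rot": [0,0.007,0],"hand": -1}]'

```text
time: 3.3
tool_pos: [0.4343, -0.0559, 0.0111]
tcp_rot: [0.123, 3.135, -0.0]
wrist_force: [-1.0, 0.2, -0.1]
width: 0.996
```

```bash
python3 - <<'E'
from h import *
where(); goal(-.232,-.155,.008,np.pi/2)
im,i=snap('scene','s3.png')
for z in (-.01,0,.005,.01,.015,.02): print(z,[proj(i,np.r_[C+M@[-.231,-.155+d],z]).round(1).tolist() for d in(-.05,.05)])
cv2.imwrite('pics/s3c.png',cv2.resize(im[140:200,290:370,::-1],None,fx=9,fy=9,interpolation=cv2.INTER_CUBIC))
E
```

```text
t 3.3 fence xy [-0.2315 -0.1559] z 0.0111 F [-1.   0.2 -0.1]
world [ 0.4339 -0.055   0.008 ] delta [0.002  0.0037 0.0123] rot [0.0001 0.0051 0.0018]
-0.01 [[[311.5, 182.7]], [[344.5, 188.5]]]
0 [[[311.5, 180.1]], [[344.7, 185.9]]]
0.005 [[[311.5, 178.8]], [[344.8, 184.6]]]
0.01 [[[311.5, 177.5]], [[344.9, 183.3]]]
0.015 [[[311.5, 176.1]], [[344.9, 182.0]]]
0.02 [[[311.5, 174.8]], [[345.0, 180.6]]]
```

View pics/s3c.png

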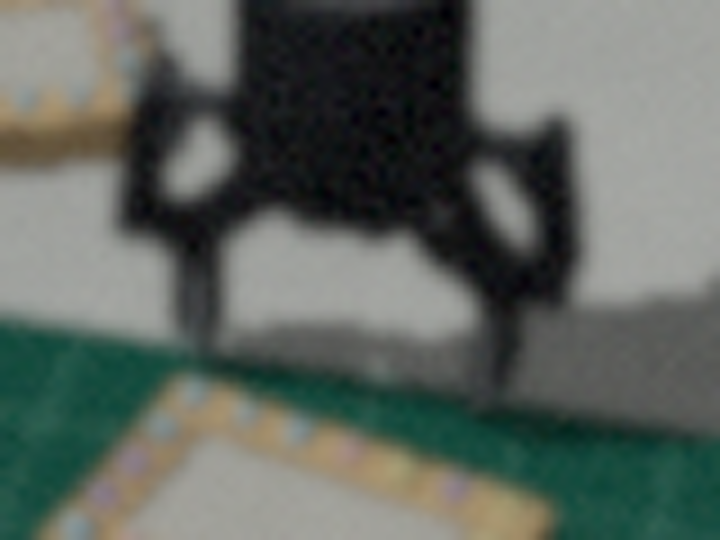

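Tips stand about 5 mm above the table at TCP z 0.011 with no contact force. Now pushing towards the rail slowly.

carry_out --series '[{"delta_pos": [-0.04,0,0],"rot": [0,0,0],"hand": -1},{"delta_pos": [-0.08,0,0],"rot": [0,0,0],"hand": -1},{"delta_pos": [-0.12,0,0],"rot": [0,0,0],"hand": -1},{"delta_pos": [-0.15,0,0],"rot": [0,0,0],"hand": -1},{"delta_pos": [-0.18,0,0],"rot": [0,0,0],"hand": -1},{"delta_pos": [-0.21,0,0],"rot": [0,0,0],"hand": -1},{"delta_pos": [-0.24,0,0],"rot": [0,0,0],"hand": -1},{"delta_pos": [-0.27,0,0],"rot": [0,0,0],"hand": -1},{"delta_pos": [-0.3,0,0],"rot": [0,0,0],"hand": -1},{"delta_pos": [-0.33,0,0],"rot": [0,0,0],"hand": -1},{"delta_pos": [-0.36,0,0],"rot": [0,0,0],"hand": -1},{"delta_pos": [-0.36,0,0],"rot": [0,0,0],"hand": -1}]'

```text
time: 4.85
tool_pos: [0.5253, -0.0631, 0.0118]
tcp_rot: [0.123, 3.133, -0.0]
wrist_force: [-0.3, -0.3, 0.2]
width: 1.001
```

```bash
python3 - <<'E'
from h import *
where(); goal(-.101,-.155,.011,np.pi/2)
im,i=snap('top','t4.png')
cv2.imwrite('pics/t4c.png',cv2.resize(im[110:260,190:460,::-1],None,fx=2.96,fy=2.96,interpolation=cv2.INTER_CUBIC))
E
```

```text
t 4.85 fence xy [-0.1402 -0.1558] z 0.0118 F [-0.3 -0.3  0.2]
world [ 0.5644 -0.0654  0.011 ] delta [-0.1568  0.0032  0.0039] rot [-0.0001  0.0074  0.0018]
```

View pics/t4c.png

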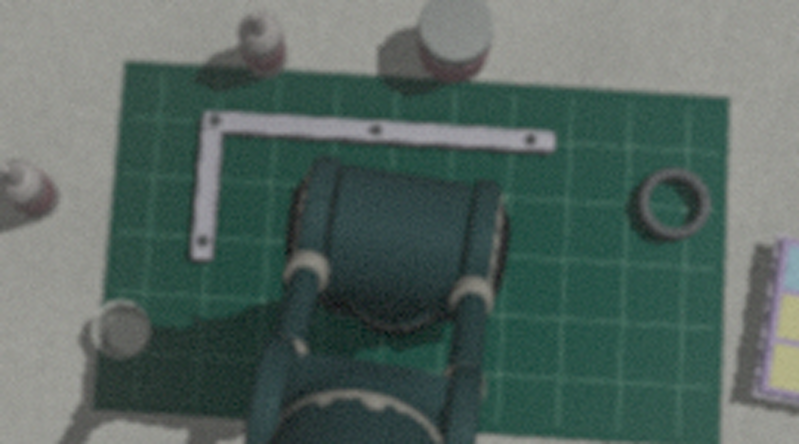

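Top view shows only the arm, because the frame is hidden underneath. I'm pushing on in small steps with force checks.

carry_out --series '[{"delta_pos": [-0.03,0,0.003],"rot": [0,0.005,0],"hand": -1},{"delta_pos": [-0.06,0,0.003],"rot": [0,0.005,0],"hand": -1},{"delta_pos": [-0.09,0,0.003],"rot": [0,0.005,0],"hand": -1},{"delta_pos": [-0.11,0,0.003],"rot": [0,0.005,0],"hand": -1},{"delta_pos": [-0.12,0,0.003],"rot": [0,0.005,0],"hand": -1},{"delta_pos": [-0.12,0,0.003],"rot": [0,0.005,0],"hand": -1}]'

```text
time: 5.65
tool_pos: [0.5552, -0.0655, 0.0112]
tcp_rot: [0.123, 3.137, -0.0]
wrist_force: [-0.1, 0.5, -0.1]
width: 1.002
```

```bash
python3 - <<'E'
from h import *
where(); goal(-.101,-.155,.011,np.pi/2)
im,i=snap('scene','s5.png')
cv2.imwrite('pics/s5c.png',cv2.resize(im[140:270,220:430,::-1],None,fx=3.8,fy=3.8,interpolation=cv2.INTER_CUBIC))
E
```

```text
t 5.65 fence xy [-0.1102 -0.1558] z 0.0112 F [-0.1  0.5 -0.1]
world [ 0.5644 -0.0654  0.011 ] delta [-0.0368  0.0031  0.0008] rot [-0.0001  0.0027  0.0017]
```

View pics/s5c.png

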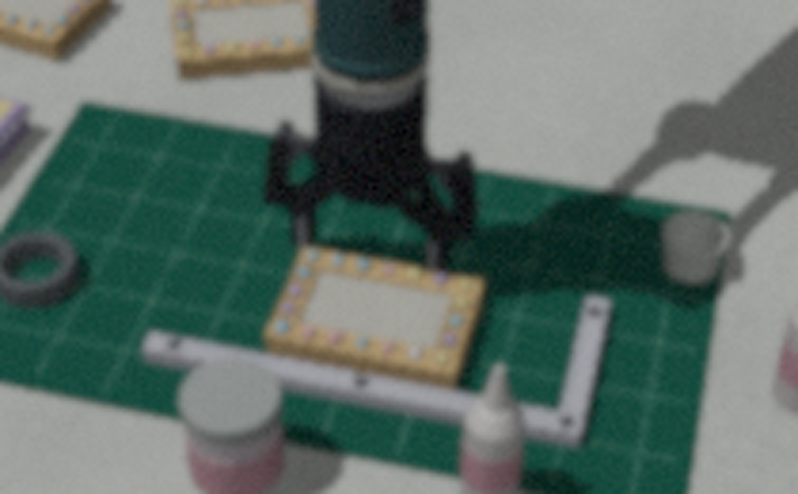

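The frame is now square to the fence, flat, and a few mm short of the rail. Closing the gap.

carry_out --series '[{"delta_pos": [-0.01,0,0.001],"rot": [0,0,0],"hand": -1},{"delta_pos": [-0.02,0,0.001],"rot": [0,0,0],"hand": -1},{"delta_pos": [-0.03,0,0.001],"rot": [0,0,0],"hand": -1},{"delta_pos": [-0.035,0,0.001],"rot": [0,0,0],"hand": -1},{"delta_pos": [-0.035,0,0.001],"rot": [0,0,0],"hand": -1}]'

```text
time: 6.32
tool_pos: [0.5638, -0.0662, 0.011]
tcp_rot: [0.123, 3.137, -0.0]
wrist_force: [-2.1, -1.1, 2.5]
width: 1.002
```

carry_out --series '[{"delta_pos": [-0.006,0,0],"rot": [0,0,0],"hand": -1},{"delta_pos": [-0.012,0,0],"rot": [0,0,0],"hand": -1},{"delta_pos": [-0.012,0,0],"rot": [0,0,0],"hand": -1}]'

```text
time: 6.7
tool_pos: [0.5639, -0.0661, 0.0104]
tcp_rot: [-0.122, -3.135, -0.0]
wrist_force: [-9.8, 0.7, 6.7]
width: 1.0
```

Contact with the rail: the tool stopped at fence x = -0.1015 with about 10 N. Retreating, rising and turning the jaws for the push toward the stop.

carry_out --series '[{"delta_pos": [0.06,0,0],"rot": [0,0,0],"hand": -1},{"delta_pos": [0.12,0,0],"rot": [0,0,0],"hand": -1},{"delta_pos": [0.12,0,-0.2],"rot": [0,0,0],"hand": -1},{"delta_pos": [0.12,0,-0.45],"rot": [0,0,0],"hand": -1},{"delta_pos": [0.12,-0.2,-0.5],"rot": [0,0,0.22],"hand": -1},{"delta_pos": [0.0,-0.35,-0.5],"rot": [0,0,0.44],"hand": 0},{"delta_pos": [-0.12,-0.42,-0.5],"rot": [0,0,0.66],"hand": 0},{"delta_pos": [-0.22,-0.42,-0.5],"rot": [0,0,0.88],"hand": 0},{"delta_pos": [-0.22,-0.42,-0.5],"rot": [0,0,1],"hand": 0},{"delta_pos": [-0.22,-0.42,-0.5],"rot": [0,0,1],"hand": 0}]'

```text
time: 7.95
tool_pos: [0.6108, -0.1751, 0.135]
tcp_rot: [-1.312, -2.851, 0.002]
wrist_force: [-0.2, 0.2, -0.3]
width: 0.505
```

```bash
python3 - <<'E'
from h import *
where(); goal(-.045,-.265,.06,0)
im,i=snap('scene','s6.png');j,k=snap('top','t6.png')
cv2.imwrite('pics/s6c.png',cv2.resize(im[140:270,220:430,::-1],None,fx=3.8,fy=3.8,interpolation=cv2.INTER_CUBIC))
cv2.imwrite('pics/t6c.png',cv2.resize(j[110:260,190:460,::-1],None,fx=2.96,fy=2.96,interpolation=cv2.INTER_CUBIC))
for f in ((0,-.21),(-.09,-.21),(0,0),(-.09,-.08)): print(f,proj(i,np.r_[C+M@f,.023])[0], proj(k,np.r_[C+M@f,.023])[0])
E
```

```text
t 7.95 fence xy [-0.046  -0.2606] z 0.135 F [-0.2  0.2 -0.3]
world [ 0.6115 -0.1796  0.06  ] delta [-0.0161 -0.0087  0.2998] rot [-0.0048 -0.0021  1.0038]
(0, -0.21) [284.74739603 229.19527463] [348.90145778 158.14494111]
(-0.09, -0.21) [295.36726922 205.66819501] [346.76581845 194.00060266]
(0, 0) [366.81802115 245.54655048] [264.20694934 152.62859779]
(-0.09, -0.08) [342.85151002 214.61135156] [293.6647955  190.48231628]
```

View pics/s6c.png

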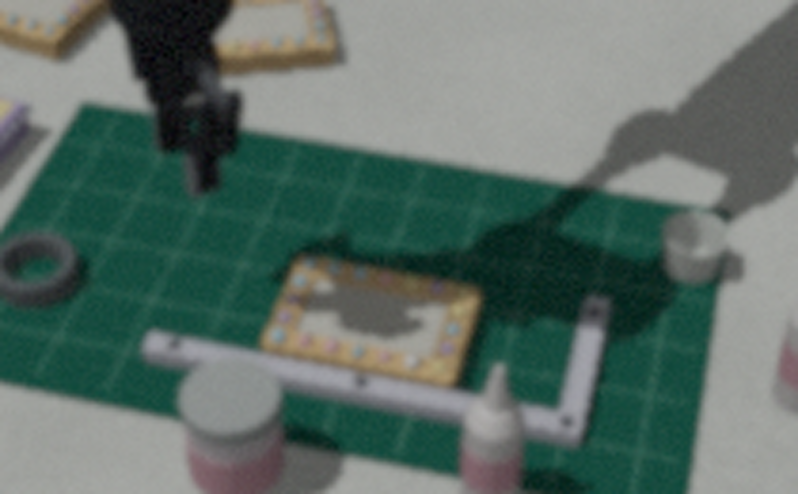

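View pics/t6c.png

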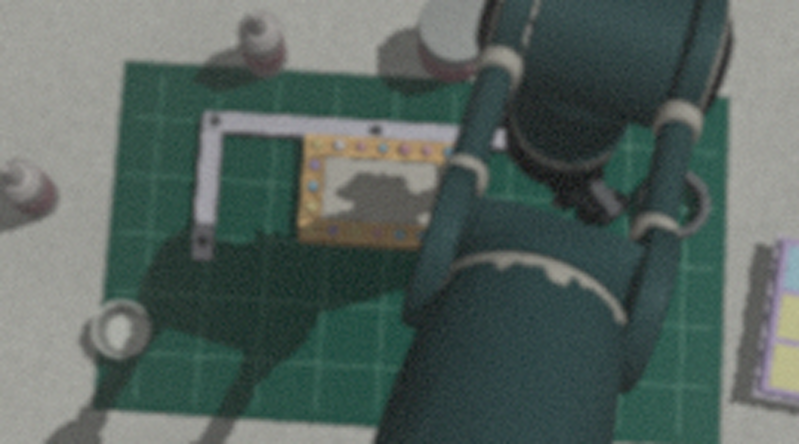

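Scene and top views: the frame is flush on the rail, with short sides at fence y of about -0.08 and -0.21. The tool is off its -y end, and the bystanders are unmoved. Turning the rest and descending.

carry_out --series '[{"delta_pos": [-0.016,-0.009,0],"rot": [0,0,0.22],"hand": 0},{"delta_pos": [-0.016,-0.009,0],"rot": [0,0,0.44],"hand": 0},{"delta_pos": [-0.016,-0.009,0],"rot": [0,0,0.66],"hand": 0},{"delta_pos": [-0.016,-0.009,0.1],"rot": [-0.004,0,0.88],"hand": 0},{"delta_pos": [-0.016,-0.009,0.2],"rot": [-0.004,0,1],"hand": 0},{"delta_pos": [-0.016,-0.009,0.3],"rot": [-0.004,0,1],"hand": 0},{"delta_pos": [-0.016,-0.009,0.3],"rot": [-0.004,0,1],"hand": 0}]'

```text
time: 8.93
tool_pos: [0.6086, -0.1785, 0.0576]
tcp_rot: [-2.298, -2.132, 0.004]
wrist_force: [0.5, 0.0, 0.4]
width: 0.501
```

```bash
python3 - <<'E'
from h import *
where(); goal(-.045,-.265,.018,0)
snap('wrist','w7.png')
E
```

```text
t 8.925 fence xy [-0.048  -0.2642] z 0.0576 F [0.5 0.  0.4]
world [ 0.6115 -0.1796  0.018 ] delta [-0.0037  0.0129  0.1584] rot [-0.0083 -0.0033  0.0062]
```

View pics/w7.png

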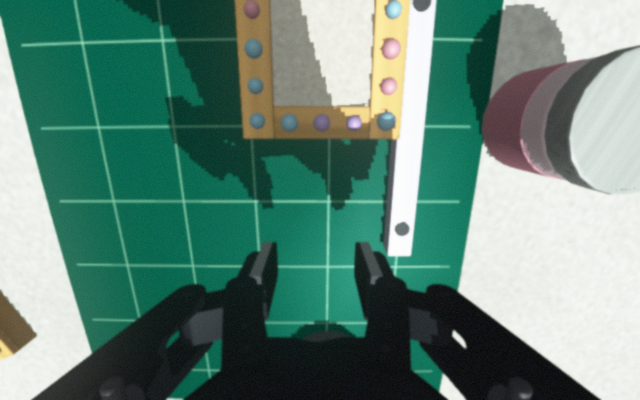

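```bash
python3 - <<'E'
from h import *
i=bot.camera_info('wrist')
for p in [(325,322),(243,138),(398,138),(388,250)]:
  w=cast(i,[p],.02)[0]; print(p,((w[:2]-C)@M).round(4))
E
```

```text
(325, 322) [-0.0395 -0.3303]
(243, 138) [-0.0893 -0.2013]
(398, 138) [ 0.0015 -0.201 ]
(388, 250) [ 0.0012 -0.273 ]
```

The frame's near edge is at y≈-0.205 and flush on the rail. The tape's near edge is at about -0.33, so it is clear of the fingers. Descending.

carry_out --series '[{"delta_pos": [0.05,0.013,0.05],"rot": [-0.008,0,0.006],"hand": 0},{"delta_pos": [0.05,0.013,0.12],"rot": [-0.008,0,0.006],"hand": 0},{"delta_pos": [0.05,0.013,0.155],"rot": [-0.008,0,0.006],"hand": 0},{"delta_pos": [0.05,0.013,0.16],"rot": [-0.008,0,0.006],"hand": 0},{"delta_pos": [0.05,0.013,0.16],"rot": [-0.008,0,0.006],"hand": 0}]'

```text
time: 9.6
tool_pos: [0.6141, -0.1668, 0.0193]
tcp_rot: [2.308, 2.13, 0.005]
wrist_force: [-0.8, 1.0, 0.1]
width: 0.5
```

```bash
python3 - <<'E'
from h import *
where(); goal(-.045,-.1415,.018,0)
im,i=snap('scene','s8.png')
for z in (0,.005,.01,.015): print(z,[proj(i,np.r_[C+M@[-.045+d,-.252],z]).round(1).tolist() for d in(-.03,.03)])
cv2.imwrite('pics/s8c.png',cv2.resize(im[180:250,240:330,::-1],None,fx=8,fy=8,interpolation=cv2.INTER_CUBIC))
E
```

```text
t 9.6 fence xy [-0.0434 -0.2521] z 0.0193 F [-0.8  1.   0.1]
world [ 0.6213 -0.0565  0.018 ] delta [ 0.4425 -0.0065  0.0059] rot [ 0.0034 -0.0024 -0.0003]
0 [[[279.1, 212.7]], [[271.7, 228.2]]]
0.005 [[[279.0, 211.4]], [[271.5, 226.9]]]
0.01 [[[278.9, 210.1]], [[271.4, 225.5]]]
0.015 [[[278.8, 208.7]], [[271.3, 224.2]]]
```

View pics/s8c.png

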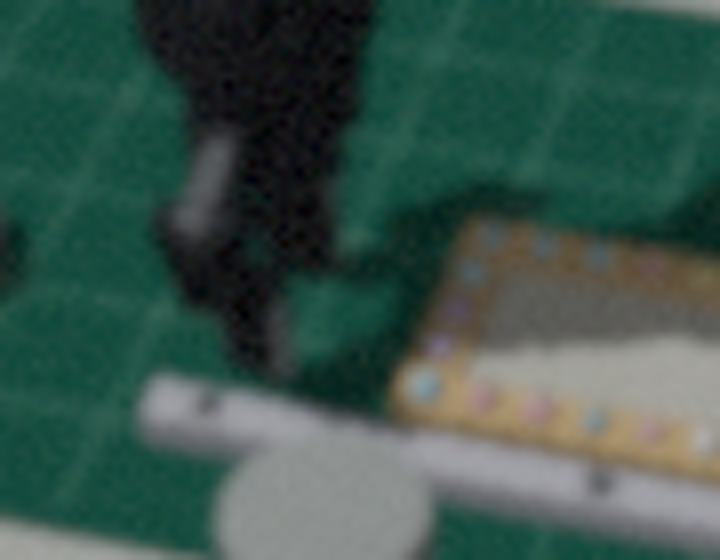

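Tip is at about 5 mm height. Pushing along the rail towards the stop.

carry_out --series '[{"delta_pos": [0.04,-0.003,0],"rot": [0,0,0],"hand": 0},{"delta_pos": [0.08,-0.006,0],"rot": [0,0,0],"hand": 0},{"delta_pos": [0.12,-0.006,0],"rot": [0,0,0],"hand": 0},{"delta_pos": [0.15,-0.006,0],"rot": [0,0,0],"hand": 0},{"delta_pos": [0.18,-0.006,0],"rot": [0,0,0],"hand": 0},{"delta_pos": [0.21,-0.006,0],"rot": [0,0,0],"hand": 0},{"delta_pos": [0.24,-0.006,0],"rot": [0,0,0],"hand": 0},{"delta_pos": [0.27,-0.006,0],"rot": [0,0,0],"hand": 0},{"delta_pos": [0.3,-0.006,0],"rot": [0,0,0],"hand": 0},{"delta_pos": [0.33,-0.006,0],"rot": [0,0,0],"hand": 0},{"delta_pos": [0.36,-0.006,0],"rot": [0,0,0],"hand": 0},{"delta_pos": [0.39,-0.006,0],"rot": [0,0,0],"hand": 0},{"delta_pos": [0.39,-0.006,0],"rot": [0,0,0],"hand": 0}]'

```text
time: 11.28
tool_pos: [0.6208, -0.0686, 0.0197]
tcp_rot: [2.308, 2.13, 0.007]
wrist_force: [0.0, -1.1, 0.3]
width: 0.5
```

```bash
python3 - <<'E'
from h import *
where(); goal(-.045,-.1415,.018,0)
im,i=snap('scene','s9.png')
cv2.imwrite('pics/s9c.png',cv2.resize(im[160:270,270:420,::-1],None,fx=5,fy=5,interpolation=cv2.INTER_CUBIC))
E
```

```text
t 11.275 fence xy [-0.0446 -0.1537] z 0.0197 F [ 0.  -1.1  0.3]
world [ 0.6213 -0.0565  0.018 ] delta [ 0.0486 -0.0018  0.0069] rot [ 0.0044 -0.0032  0.0002]
```

View pics/s9c.png

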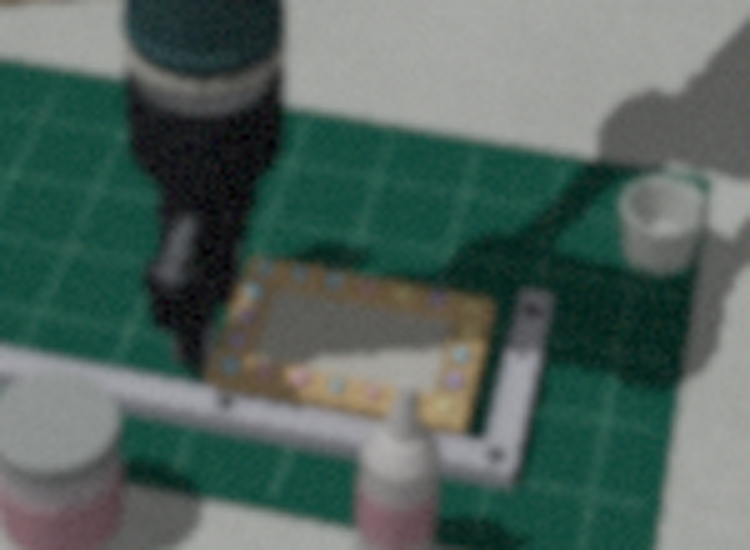

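The frame is still along the rail with roughly 10 mm left to the stop, so I'm closing that gap.

carry_out --series '[{"delta_pos": [0.015,0,0.004],"rot": [0,0,0],"hand": 0},{"delta_pos": [0.03,0,0.004],"rot": [0,0,0],"hand": 0},{"delta_pos": [0.04,0,0.004],"rot": [0,0,0],"hand": 0},{"delta_pos": [0.045,0,0.004],"rot": [0,0,0],"hand": 0},{"delta_pos": [0.045,0,0.004],"rot": [0,0,0],"hand": 0}]'

```text
time: 11.95
tool_pos: [0.6218, -0.0575, 0.0188]
tcp_rot: [2.308, 2.13, 0.007]
wrist_force: [-1.3, -2.2, 1.2]
width: 0.497
```

carry_out --series '[{"delta_pos": [0.006,0,0],"rot": [0,0,0],"hand": 0},{"delta_pos": [0.012,0,0],"rot": [0,0,0],"hand": 0},{"delta_pos": [0.012,0,0],"rot": [0,0,0],"hand": 0}]'

```text
time: 12.32
tool_pos: [0.622, -0.0558, 0.0188]
tcp_rot: [2.306, 2.13, 0.005]
wrist_force: [-1.0, -7.4, 1.2]
width: 0.498
```

carry_out --series '[{"delta_pos": [0.006,0,0],"rot": [0,0,0],"hand": 0},{"delta_pos": [0.012,0,0],"rot": [0,0,0],"hand": 0},{"delta_pos": [0.012,0,0],"rot": [0,0,0],"hand": 0}]'

```text
time: 12.7
tool_pos: [0.6222, -0.0557, 0.0189]
tcp_rot: [2.301, 2.13, -0.0]
wrist_force: [-1.9, -13.4, 1.4]
width: 0.497
```

carry_out --series '[{"delta_pos": [-0.06,0,0],"rot": [0,0,0],"hand": 0},{"delta_pos": [-0.14,0,0],"rot": [0,0,0],"hand": 0},{"delta_pos": [-0.14,0,-0.2],"rot": [0,0,0],"hand": 0},{"delta_pos": [-0.14,0,-0.4],"rot": [0,0,0],"hand": 0},{"delta_pos": [-0.14,0,-0.4],"rot": [0,0,0],"hand": 0}]'

```text
time: 13.32
tool_pos: [0.6232, -0.0916, 0.1248]
tcp_rot: [2.296, 2.124, 0.011]
wrist_force: [-0.1, 0.4, 0.4]
width: 0.5
```

```bash
python3 - <<'E'
from h import *
where()
im,i=snap('wrist','w10.png'); s,k=snap('scene','s10.png')
cv2.imwrite('pics/s10c.png',cv2.resize(s[160:270,270:420,::-1],None,fx=5,fy=5,interpolation=cv2.INTER_CUBIC))
E
```

```text
t 13.325 fence xy [-0.0403 -0.1764] z 0.1248 F [-0.1  0.4  0.4]
```

View pics/w10.png

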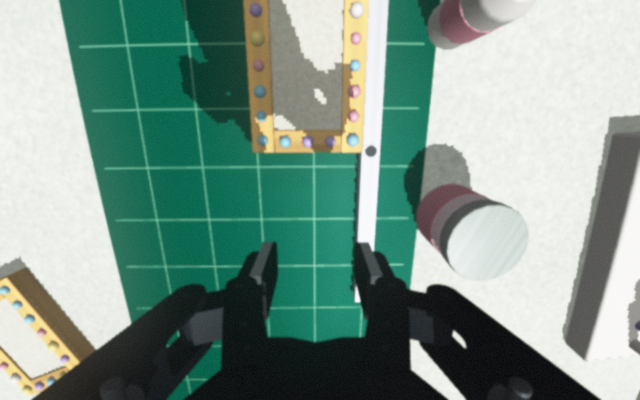

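View pics/s10c.png

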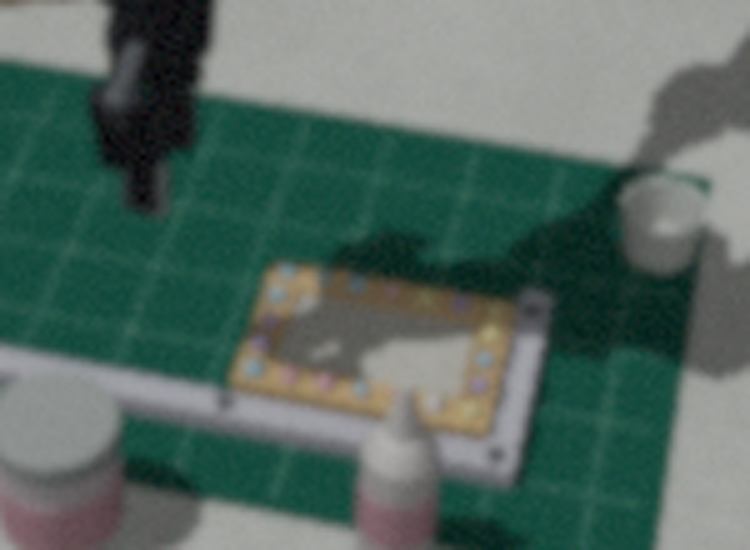

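Both views show the frame against the rail and the stop. I'm moving clear for a final measurement from the top camera.

carry_out --series '[{"delta_pos": [-0.1,-0.1,-0.2],"rot": [0,0,0],"hand": 0},{"delta_pos": [-0.3,-0.3,-0.4],"rot": [0,0,0],"hand": 0},{"delta_pos": [-0.5,-0.5,-0.5],"rot": [0,0,0],"hand": 0},{"delta_pos": [-0.7,-0.6,-0.5],"rot": [0,0,0],"hand": 0},{"delta_pos": [-0.8,-0.6,-0.5],"rot": [0,0,0],"hand": 0},{"delta_pos": [-0.8,-0.6,-0.5],"rot": [0,0,0],"hand": 0}]'

```text
time: 14.18
tool_pos: [0.4515, -0.2802, 0.243]
tcp_rot: [2.308, 2.125, 0.0]
wrist_force: [0.6, -0.4, -0.4]
width: 0.498
```

```bash
python3 - <<'E'
from h import *
im,i=snap('top','t11.png'); im=im[:,:,::-1].copy()
cv2.imwrite('pics/t11c.png',cv2.resize(im[110:260,170:440],None,fx=2.96,fy=2.96,interpolation=cv2.INTER_CUBIC))
hsv=cv2.cvtColor(im,cv2.COLOR_BGR2HSV)
m=((hsv[...,0]<30)&(hsv[...,1]>60)&(hsv[...,2]>80)).astype(np.uint8)
m[:140]=0;m[215:]=0;m[:,:250]=0;m[:,345:]=0
cs=cv2.findContours(m,0,1)[0]; h=cv2.convexHull(np.vstack([c for c in cs if len(c)>3])).reshape(-1,2)
w=(cast(i,h,.023)[:,:2]-C)@M
r=cv2.minAreaRect(w.astype(np.float32)); print(r)
E
```

```text
((-0.04719117283821106, -0.06538499146699905), (0.09112202376127243, 0.13037797808647156), 0.35112613439559937)
```

View pics/t11c.png

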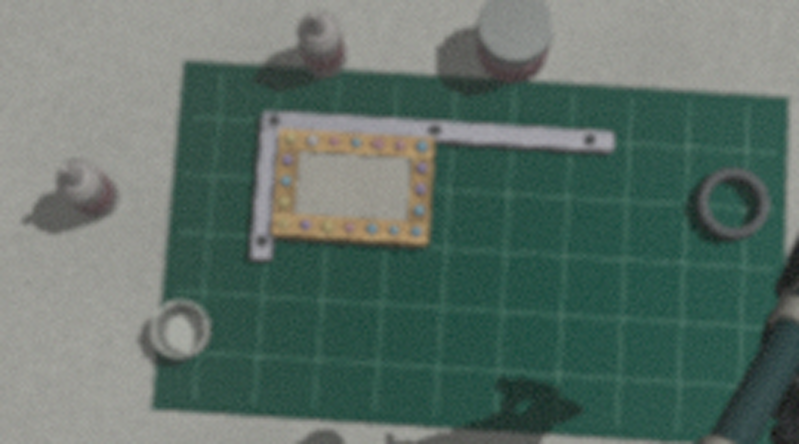

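Every estimate is inside tolerance. The x reading of -47.2 mm is 2 mm off flush, so I'll compare the rail-side edge with the picture taken just after the 10 N press on the rail.

```bash
python3 - <<'E'
from h import *
i=bot.camera_info('top')
for f,c0,c1 in (('t6',297,330),('t11',268,310)):
    im=cv2.imread(f'pics/{f}.png'); hsv=cv2.cvtColor(im,cv2.COLOR_BGR2HSV)
    m=(hsv[...,0]<30)&(hsv[...,1]>60)&(hsv[...,2]>80); m[:140]=0; m[215:]=0
    w=(cast(i,[(x,np.nonzero(m[:,x])[0].min()-.5) for x in range(c0,c1)],.023)[:,:2]-C)@M
    print(f,'rail-side edge x',w[:,0].mean(),'slope',np.polyfit(w[:,1],w[:,0],1)[0])
E
```

```text
t6 rail-side edge x -0.002106358055616706 slope -0.02671225770588023
t11 rail-side edge x -0.0022756676061856307 slope -0.02190181891534489
```

```bash
python3 -c "
from h import *
print(bot.finish_job())"
```

```text
the job is handed in; nothing more can be done
None
```

I pushed the leftmost frame, the one on the mat, into the fence corner with the fingertips and handed the job in at about 14 s. It was never gripped or lifted. One two-finger push squared it against the long rail, stopping at about 10 N. A second push slid it along the rail to the short stop, stopping at about 13 N.

**Final position:** the last top-camera check put the frame's centre at (-47.2, -65.4) mm from the corner, turned about 0.006 rad. The target is (-45, -65) mm, so both readings are inside the limits.

**Disagreement:** the x reading is 2.2 mm off flush. The rail-side edge showed the same offset (2.1 mm, against 2.3 mm at the end) in the picture taken right after the 10 N press on the rail, so I took it as camera bias and did not push again. A fit to that edge alone gave about 0.022 rad of turn, higher than the whole-outline figure but still under the 0.035 limit.

**Bystanders:** the glue bottles, jar, tape and pot looked unmoved in the final top view. I did not measure their positions. The lilac case was outside that crop, and I did not check it again at the end. The arm was not brought near it at low height.

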